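# Pin the tip-box carriage in its dock

### The arm

A 6-joint arm with a two-finger parallel gripper is mounted at the origin on a cart in front of the work surface, level with it; the furniture and walls round the work are solid. World frame = base frame: x ahead of the robot, y to its left, z up, the work surface at z = 0. Lengths are in m, angles in rad, forces in N, time in s.
With the tool pointing down it reaches from about 0.25 to 0.725 m from the base axis. Payload 9.7 kg.
Tool frame: the origin (TCP) lies at the very end of the fingers, on their centre line; the grasp point (between the pads) lies robot.pinch_z behind it (robot.pinch_z is the distance from the TCP to the grasp point, in m); z points along the fingers, y is the line along which they close (so a half turn about z gives the same grasp; the last joint's range is limited). The gripper opens to 85 mm and grips with 20 to 120 N. Pads are 22 mm wide; open, the fingers measure 114 mm over their backs; the gripper's body (76 mm by 85 mm) begins 54 mm behind the grasp point. The pads swing forward as they close: fully open they stand 13 mm farther back than shut.
Start: joints at [1.121, 0.087, 0.176, 1.66, 0, 1.571], TCP at [0.239, 0.495, 0.231] pointing down, gripper open.
Joint ranges: [-3.13, 3.13], [-0.85, 1.81], [-1.15, 1.24], [-2.2, 2.28], [-1.44, 1.52], [-3.14, 3.14]. Speed limits (rad/s): [2.22, 2.22, 2.57, 3.14, 3.14, 3.14].

### API

Orientations are given as a unit quaternion [x, y, z, w].
In Python, from cell import robot gives the robot as it stands.
- The arm moves only by the tool move_arm, never from a script. Its argument "series" is a list of rows, each an object with "offset": the shift along the world's x, y, z scaled (see below), a list of three; "twist": the turn, a rotation vector about the world's x, y, z scaled (see below), a list of three; "grip": the gripper command: -1 is shut, 1 is fully open, values between are in proportion. A call has 1 to 5 rows; each row shifts and turns the commanded pose from where the row before left it; what a row does not reach is not made up. The controller multiplies each number of a shift by 5 cm and each number of a turn by 0.12 rad. A row lasts 1/10 s, in which the tool goes at most 50 mm and 8.59 degrees, less where a joint would pass 70% of its speed; a pose out of reach is approached as far as the arm can. A call with a number of a shift or a turn outside -1 to 1 is refused whole. A call with a gripper value outside its range is refused whole. The fingers move at their own pace and stop on an object; the grip force is fixed at half the most. Time passes only in rows, so rows that do not move let the fingers close. It gives the time, the measured TCP pose, the force, the opening and the grip force at its end, in the units of the state.
- robot.get_state(): the state, without advancing time (a new reading comes with each control period).
- robot.grab_frame(name): name is "scene" or "side" or "wrist"; returns (picture, depth): 420x560x3 uint8, red, green, blue; 420x560 float32, m along the optical axis (not along the pixel's ray), 0 where there is no reading.
- robot.get_calibration(name): a dict with "camera_matrix" (3x3 intrinsics, pixels), "k1" (the pictures are not rectified: a ray, as slopes to the right and down, at radius r is drawn at 1 + k1 r^2 times it, then the intrinsics apply), "rvec" (rotation vector, rad) and "tvec" (3), from world to camera coordinates, as OpenCV has them. Camera axes: x right, y down, z forward; pixel columns grow to the right and rows downward; lengths in m; the calibration is good to about 2 mm. A picture is of the moment at which its call begins: read the wrist's pose just before it. get_calibration takes no time and is no camera call; for the wrist camera it gives the pose at the moment of the call.
- robot.job_done(): hands the job in; it is judged then, once.
Trained networks look in the newest picture that a camera, given by its name, has taken for a name from the list of things; names that differ only in an ending like _2 or _b are one class to them, and where a whole thing is asked for, a point or a joint stands for the part that bears it (a point fixed in the world has none). Each returns a list of dicts, best first, with "score" (0 to 1); they miss things now and then, are a little off and sometimes report something else, mostly with a low value. They report only what shows in the picture. A call takes as long as a camera call. They do not tell look-alikes from the thing itself.
- robot.look_for(name, camera): "bbox" ([left, top, right, bottom] as shares, 0 to 1, of the picture: columns of its width, rows of its height, round what is visible of it).
- robot.regions_of(name, camera): "pixels" (420x560 bool, what is visible of it) and "bbox" ([left, top, right, bottom] as shares, 0 to 1, of the picture: columns of its width, rows of its height, round what is visible of it).
- robot.mark_of(name, camera): "location" ([column, row] as shares, 0 to 1, of the picture: columns of its width, rows of its height: a listed point, or the origin of a listed thing).
The state is a dict: "clock": time; "joint_pos": joint angles; "joint_vel": joint speeds; "tau": joint torques, N m; "tool_pos": TCP position; "ee_rot": TCP orientation; "force": force on the tool from outside, world axes, zero at the start; "torque": the same for the moment, N m; "grip_width": finger opening in m; "grasp_force": force on a finger pad.
Only numpy, scipy, OpenCV 4.12 (cv2) and the standard library are available. Lean on these libraries where they do the work, as an engineer would, in place of code of your own. Each camera call takes 0.05 s, during which the arm holds its last target. There are 200 camera calls.

### The job

Slide the tip-box carriage fully home in its dock so that its tongue's hole lines up with the holes of the clevis. Then lift the quick-release pin out of its stand, squeezing both side buttons so that its balls draw in, slide it down through clevis and tongue and press its flange gently down on the clevis's spring plate until the plate is down, and let go there, so that the buttons spring out and the balls lock under the clevis. Do not force the pin, and leave the other things on the bench alone.

Things in the scene. Friction and masses are not known exactly. Their poses are not given: they have to be found in the camera images.
- dock: Bench dock, fixed: aluminium base plate 130 x 350 x 10 mm with low side rails; a carriage with a pipette tip box (top 84 mm above the bench) runs on it and a steel clevis stands at its +y end (its post tops at 124 mm). Origin: on the bench under the middle of the track. y axis: along the track, the way the carriage goes home, towards the clevis; z up.
- clevis_hole (a point): Point of the dock on the vertical axis of the 15 mm clevis holes, 115 mm along dock +y, 104 mm above the bench. The clevis (two level ears 44 x 38 mm, 58 mm tall overall, lower ear 18 mm thick) is clamped at an unreported height within 10 mm up or down: the locked pin's flange ends 10 mm below to 10 mm above this point. Feel for it.
- carriage (a joint): How far the carriage has been slid along the dock's +y, m: 0 = fully out, 0.065 = fully home against its hard stop, where the tongue's hole is in line with the clevis holes. Starts between 0 and 0.025. About 2.5 N moves it and it stays where it is left.
- fin_top (a point): Middle of the top edge of the carriage's upright grip fin, 74 mm above the bench, at the dock's -y end; moves with the carriage. The fin is 12 mm thick along dock x, 30 mm long along dock y, and stands 54 mm above the carriage plate: pinch it from above across its thickness. The tip box begins 16 mm beyond its +y end.
- pin_stand: Stand for the pin, fixed to the bench: grey block 60 x 60 x 86 mm on a low foot, with a slot (14 x 24.5 mm, the long side along its y) straight down through its top. Origin: centre of its underside.
- pin: Quick-release ball-lock pin, about 125 g, upright in the stand's slot, its flange on the stand's top. Origin: centre of the flange's underside, on the axis, z up. Flange 32 mm across, 4 mm thick; above it a head from 4 to 44 mm, 22 mm wide along x, with a button on its +y and -y sides (18 mm wide, 13 to 41 mm above the origin). Across the buttons: 32 mm free, 22 mm pressed.
- pin_tip (a point): Lower end of the pin's 12 mm steel shank, 79 mm below the pin's origin; the last 8 mm taper to 6.4 mm. Two 6 mm locking balls, on the pin's +y and -y sides, 69 mm below its origin, stand out to 11.2 mm from the axis when the buttons are free and are flush when pressed.
- button_a (a joint): Travel of the button on the pin's +y side, m: 0 = out (its ball stands out), 0.005 = fully in (ball flush). 4.5 N starts it, 9 N presses it home; pinching both buttons with 20 N or more presses both fully. Button and ball move together: a button cannot come out while its ball is inside a hole.
- button_b (a joint): The same for the button on the pin's -y side. How it locks: a grey spring plate (40 x 34 x 6 mm) lies on the clevis's top; the flange presses it down 5 mm, 2 N at first touch and 6 N at the bottom, where it is solid. From 3 mm down the balls are clear below the lower ear; let go there and the spring holds them up against it. Let go higher, and they jam inside the hole.
- rinse_bottle: Bystander: white bottle 60 mm across, 121 mm tall, on the bench at the right. Origin: centre of its underside.
- cone_case: Bystander: flat round case, 61 mm across, 24 mm tall. Origin: centre of its underside.
- marker_black: Bystander: marker pen 138 mm long lying near the bench's front edge. Origin: centre of its underside.
- beaker: Bystander: clear plastic beaker, 57 mm across, 66 mm tall, at the left. Origin: centre of its underside.
- tongue_hole (a point): Centre of the upper mouth of the 16.5 mm hole in the carriage's steel tongue (30 mm wide, 8 mm thick, 68 to 76 mm above the bench). The tongue enters between the clevis ears; with the carriage home this hole is in line with the clevis holes.
There are look-alikes about, which are no part of the job. What is shaped like the pin but green or red is not meant.

How it is judged:
On the way, in this order (a step that is already met when the one before it is completed fails the run):
1. the carriage is fully home (within 2 mm of its stop) while the pin is still out of the clevis (value of joint carriage above 0.063 m and horizontal distance between pin and clevis_hole above 0.04 m), for 0.2 s.
2. with both buttons squeezed in, the pin is down through clevis and tongue (value of joint each of button_a, button_b above 0.0028 m and z of pin in the frame of clevis_hole below 0.0125 m and horizontal distance between pin and clevis_hole below 0.004 m and value of joint carriage above 0.0615 m), for 0.1 s.
At the end, for the whole second after the job is handed in: Carriage within 3.5 mm of its stop; pin upright (0.09 rad), within 4 mm of the clevis holes' axis, its flange at most 12.5 mm above the listed clevis point; both buttons out to within 1.5 mm, so the balls are locked under the lower ear; pin released and at rest (value of joint carriage above 0.0615 m and value of joint each of button_a, button_b below 0.0015 m and z of pin in the frame of clevis_hole below 0.0125 m and horizontal distance between each of pin, pin_tip and clevis_hole below 0.004 m and angle between pin's own z axis and vertical below 0.09 rad and linear speed of pin below 0.02 m/s); the robot touches nothing.
It fails at once if the pin is forced against the dock, clevis or carriage with more than 40 N (contact force between pin and dock above 40 N).
It fails at once if the rinse bottle is pushed more than 2 cm (distance of rinse_bottle from where it was at the start of the episode above 0.02 m).
It fails at once if the round case is pushed more than 2 cm (distance of cone_case from where it was at the start of the episode above 0.02 m).
It fails at once if the marker is pushed more than 2 cm (distance of marker_black from where it was at the start of the episode above 0.02 m).
It fails at once if the beaker is pushed more than 2 cm (distance of beaker from where it was at the start of the episode above 0.02 m).
It also fails if it takes over 53 s, if anything falls off the work surface, if the arm or the gripper's body presses on something with over 40 N, if the wrist force passes 120 N, or if a joint passes its speed limit or range.

## Working session

There is one attempt and no reset: what is moved stays moved. The work goes in short steps, Python scripts to look and compute and a tool call to move; the robot and the scene stay as the last step left them, time stands still between calls to the robot, and variables do not carry over. Pictures are saved under pics/ and viewed, at most 10 in all, crops included, and the job is handed in when it is done.

Besides the shell and the picture viewer there is one more tool, called after "Emit:" as name(argument=value, ...) on one line, values as JSON. move_arm: Moves the arm, as the interface text tells. Shifts and turns lie within -1 to 1; 1 stands for 5 cm of shift or 0.12 rad of turn. Its arguments: {"type":"object","properties":{"series":{"type":"array"}},"required":["series"]}

```bash
mkdir -p pics; cat > h.py <<'E'
import numpy as np, cv2
from cell import robot
def save(cam,fn):
    im,d=robot.grab_frame(cam); cv2.imwrite('pics/'+fn,im[:,:,::-1]); return im,d
def cal(c):
    k=robot.get_calibration(c); R=cv2.Rodrigues(np.array(k['rvec'],float))[0]
    return np.array(k['camera_matrix'],float),float(k['k1']),R,np.array(k['tvec'],float).ravel()
def ray(C,u,v):
    K,k1,R,t=C
    n=cv2.undistortPoints(np.array([[[u,v]]],float),K,np.array([k1,0,0,0,0.]))[0,0]
    d=R.T@np.array([n[0],n[1],1.]); return -R.T@t,d   # d has unit depth
def atz(C,u,v,z):
    o,d=ray(C,u,v); return o+d*(z-o[2])/d[2]
def tri(rs):
    A=np.zeros((3,3));b=np.zeros(3)
    for o,d in rs:
        d=d/np.linalg.norm(d);P=np.eye(3)-np.outer(d,d);A+=P;b+=P@o
    p=np.linalg.solve(A,b); return p
def proj(C,p):
    K,k1,R,t=C
    return cv2.projectPoints(np.array([p],float),cv2.Rodrigues(R)[0],t,K,np.array([k1,0,0,0,0.]))[0].ravel()
E
python3 - <<'E'
from h import *
ims={c:save(c,c+'0.png') for c in ('scene','side')}
for n in ['clevis_hole','fin_top','pin_stand','pin','tongue_hole','dock']:
  rs=[]
  for c in ('scene','side'):
    C=cal(c)
    for m in robot.mark_of(n,c)[:3]:
        u,v=m['location'][0]*560,m['location'][1]*420
        d=ims[c][1][min(int(v),419),min(int(u),559)]; o,r=ray(C,u,v)
        print(n,c,round(m['score'],2),round(u),round(v),'depthpt',(o+r*d).round(3))
        rs.append((c,o,r))
  a=[x for x in rs if x[0]=='scene'][:1];b=[x for x in rs if x[0]=='side'][:1]
  if a and b: print('  tri',tri([a[0][1:],b[0][1:]]).round(4))
print(robot.pinch_z, robot.get_state())
E
```

```text
clevis_hole scene 0.83 255 168 depthpt [0.553 0.157 0.101]
clevis_hole side 0.89 264 171 depthpt [0.566 0.175 0.102]
  tri [0.5661 0.1749 0.0951]
fin_top scene 0.93 299 211 depthpt [ 0.529 -0.076  0.067]
fin_top side 0.93 283 228 depthpt [ 0.531 -0.082  0.073]
  tri [ 0.538  -0.0669  0.0589]
pin_stand scene 0.73 338 275 depthpt [ 0.441 -0.306  0.038]
pin_stand side 0.92 290 300 depthpt [ 0.458 -0.314  0.038]
  tri [ 0.471  -0.2845  0.003 ]
pin scene 0.8 300 236 depthpt [ 0.423 -0.187  0.1  ]
pin scene 0.76 384 275 depthpt [ 0.486 -0.405  0.082]
pin scene 0.59 340 250 depthpt [ 0.452 -0.294  0.108]
pin side 0.74 261 259 depthpt [ 0.424 -0.2    0.084]
pin side 0.73 322 310 depthpt [ 0.49  -0.416  0.095]
pin side 0.53 289 276 depthpt [ 0.459 -0.3    0.106]
  tri [ 0.4325 -0.1805  0.0785]
tongue_hole scene 0.58 263 176 depthpt [ 0.646  0.235 -0.004]
tongue_hole side 0.81 265 186 depthpt [0.555 0.132 0.073]
  tri [0.5464 0.11   0.0911]
dock scene 0.61 277 208 depthpt [ 0.502 -0.008  0.054]
dock scene 0.61 377 252 depthpt [ 0.596 -0.314  0.026]
dock side 0.93 269 222 depthpt [ 0.504 -0.04   0.07 ]
  tri [0.5262 0.019  0.0249]
0.0187 {'clock': 0.7, 'joint_pos': array([ 1.12099891e+00,  8.68554514e-02,  1.75916052e-01,  1.65979190e+00,
       -7.52311715e-06,  1.57079100e+00]), 'joint_vel': array([ 0.00013138, -0.0001561 ,  0.00023529,  0.00093318, -0.00160122,
        0.00067388]), 'tau': array([-1.86992838e-03, -5.19965672e+01,  4.64783478e+01,  1.19602926e-03,
       -1.14705431e-04,  1.25607727e-05]), 'tool_pos': array([0.23913397, 0.49529617, 0.23131692]), 'ee_rot': array([2.23005026e-01, 9.74817294e-01, 3.08564154e-05, 1.09178075e-05]), 'force': array([1.00138326, 0.23153733, 0.45339177]), 'torque': array([ 0.01877726,  0.00392481, -0.04734032]), 'grasp_force': 0.0, 'grip_width': 0.08558282298926828}
```

View pics/scene0.png

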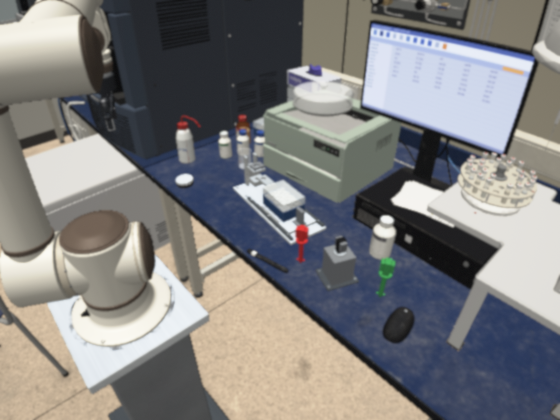

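View pics/side0.png

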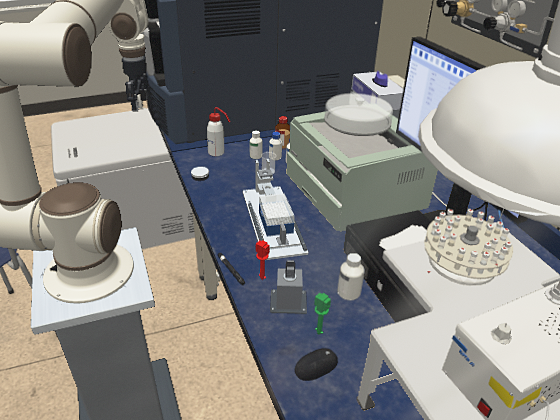

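Scene and side views show the dark-headed pin in the grey stand at scene (340,250) and side (289,276). The red one (300,236 in scene) and green one (384,275) are look-alikes. The dock's fin is at scene (299,211) and its clevis at (255,168). I'll move over the dock for a close look.

Emit:
move_arm(series=[{"offset": [0.47,-0.79,0.17],"twist": [0,0,-0.87],"grip": 1},{"offset": [0.47,-0.79,0.17],"twist": [0,0,-0.87],"grip": 1},{"offset": [0.47,-0.79,0.17],"twist": [0,0,-0.87],"grip": 1},{"offset": [0.47,-0.79,0.17],"twist": [0,0,-0.87],"grip": 1},{"offset": [0.47,-0.79,0.17],"twist": [0,0,-0.87],"grip": 1}])

```text
clock: 1.2
tool_pos: [0.3571, 0.2962, 0.2743]
ee_rot: [0.469, 0.883, 0.0, 0.0]
force: [0.7, 0.6, -0.3]
grip_width: 0.0853
grasp_force: 0.0
```

Emit:
move_arm(series=[{"offset": [0.47,-0.79,0.17],"twist": [0,0,-0.87],"grip": 1},{"offset": [0.47,-0.79,0.17],"twist": [0,0,-0.87],"grip": 1},{"offset": [0.47,-0.79,0.17],"twist": [0,0,-0.87],"grip": 1},{"offset": [0.47,-0.79,0.17],"twist": [0,0,-0.87],"grip": 1},{"offset": [0.47,-0.79,0.17],"twist": [0,0,-0.87],"grip": 1}])

```text
clock: 1.7
tool_pos: [0.4747, 0.0984, 0.3169]
ee_rot: [0.681, 0.732, 0.0, 0.0]
force: [0.7, 0.6, 0.1]
grip_width: 0.0853
grasp_force: 0.0
```

Emit:
move_arm(series=[{"offset": [0.47,-0.79,0.17],"twist": [0,0,-0.87],"grip": 1},{"offset": [0.47,-0.79,0.17],"twist": [0,0,-0.87],"grip": 1},{"offset": [0,0,0],"twist": [0,0,0],"grip": 1}])

```text
clock: 2.0
tool_pos: [0.5232, 0.0172, 0.3331]
ee_rot: [0.755, 0.656, -0.0, 0.0]
force: [0.1, 0.2, -0.2]
grip_width: 0.0856
grasp_force: 0.0
```

```bash
cat > look.py <<'E'
from h import *
import sys,pickle
fn,names=sys.argv[1],sys.argv[2:]
s=robot.get_state(); C=cal('wrist'); im,d=save('wrist',fn+'.png')
print(s['clock'],s['tool_pos'].round(4),s['ee_rot'].round(4),'cam',(-C[2].T@C[3]).round(3),'axis',C[2][2].round(3))
out={}
for n in names:
    for m in robot.mark_of(n,'wrist')[:2]:
        u,v=m['location'][0]*560,m['location'][1]*420
        dd=d[min(int(v),419),min(int(u),559)];o,r=ray(C,u,v)
        print(n,round(m['score'],2),round(u),round(v),'depthpt',(o+r*dd).round(4)); out.setdefault(n,(o,r))
pickle.dump((C,im,d,out),open(fn+'.pkl','wb'))
E
python3 look.py w1 clevis_hole fin_top tongue_hole pin
```

```text
2.0 [0.5232 0.0172 0.3331] [ 7.548e-01  6.559e-01 -2.000e-04  4.000e-04] cam [0.535 0.102 0.476] axis [-0.046 -0.325 -0.945]
fin_top 0.66 296 238 depthpt [ 0.533  -0.0758  0.0743]
tongue_hole 0.67 300 45 depthpt [0.5664 0.1341 0.0111]
pin 0.69 231 322 depthpt [ 0.4399 -0.1679  0.0911]
pin 0.6 265 389 depthpt [ 0.4683 -0.2641  0.1032]
```

View pics/w1.png

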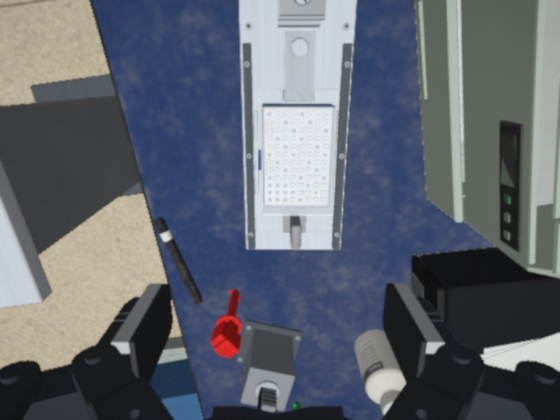

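The wrist view shows the dock running up the picture: fin at (296,232), tongue hole at (300,46), stand at (270,365) with the pin at its lower edge.

```bash
cat > cloud.py <<'E'
from h import *
import pickle
def cloud(fn):
    C,im,d,_=pickle.load(open(fn+'.pkl','rb')); K,k1,R,t=C
    v,u=np.mgrid[0:420,0:560]; n=cv2.undistortPoints(np.stack([u.ravel(),v.ravel()],1)[:,None].astype(float),K,np.array([k1,0,0,0,0.]))[:,0]
    P=np.c_[n,np.ones(len(n))]*d.ravel()[:,None]; P=(P-t)@R
    return P.reshape(420,560,3),im,d
E
python3 - <<'E'
from cloud import *
P,im,d=cloud('w1')
def rep(n,m):
    q=P[m]; print(n,len(q),q.mean(0).round(4),q.min(0).round(4),q.max(0).round(4)); 
    if len(q)>5: print('  rect',[np.round(x,4) for x in cv2.minAreaRect(q[:,:2].astype(np.float32)*1)])
    return q
x,y,z=np.moveaxis(P,2,0); ok=d>0
rep('fin',ok&(z>.068)&(z<.08)&(abs(x-.533)<.03)&(y>-.11)&(y<-.06))
rep('box',ok&(z>.078)&(z<.09)&(abs(x-.545)<.07)&(y>-.06)&(y<.1))
q=rep('stand',ok&(z>.080)&(z<.094)&(abs(x-.46)<.06)&(y>-.36)&(y<-.24))
q=rep('tongue',ok&(z>.066)&(z<.08)&(abs(x-.55)<.05)&(y>.06)&(y<.2))
q=rep('plate',ok&(z>.004)&(z<.016)&(abs(x-.545)<.1)&(y>-.13)&(y<.2))
C=cal('wrist')
for a,b in [((246,250),(340,250))]: print(atz(C,*a,.01),atz(C,*b,.01))
# rails lines: dark
E
python3 - <<'E'
import cv2
i=cv2.imread('pics/w1.png')
a=cv2.resize(i[0:110,230:370],None,fx=5,fy=5,interpolation=cv2.INTER_CUBIC)
cv2.imwrite('pics/c1.png',a)
E
```

```text
fin 232 [ 0.5324 -0.0734  0.074 ] [ 0.5254 -0.0888  0.0683] [ 0.54   -0.0601  0.0769]
  rect [array([ 0.5326, -0.0744]), array([0.0288, 0.0118]), np.float64(81.643)]
box 8027 [0.5463 0.0173 0.0846] [ 0.4983 -0.0491  0.078 ] [0.5926 0.0965 0.0878]
  rect [array([0.5478, 0.0269]), array([0.1433, 0.0791]), np.float64(81.6878)]
stand 1441 [ 0.4691 -0.274   0.0861] [ 0.4299 -0.3192  0.08  ] [ 0.506  -0.2424  0.0937]
  rect [array([ 0.4677, -0.2814]), array([0.0633, 0.06  ]), np.float64(67.7523)]
tongue 1959 [0.5582 0.1079 0.076 ] [0.5143 0.0615 0.0661] [0.5922 0.1441 0.08  ]
  rect [array([0.5563, 0.104 ]), array([0.0786, 0.0785]), np.float64(85.0767)]
plate 8306 [0.5531 0.0908 0.0103] [ 0.4621 -0.1272  0.0067] [0.6326 0.189  0.016 ]
  rect [array([0.5476, 0.0304]), array([0.3018, 0.1313]), np.float64(81.9883)]
[ 0.46028477 -0.10756408  0.01      ] [ 0.58878969 -0.12428403  0.01      ]
```

View pics/c1.png

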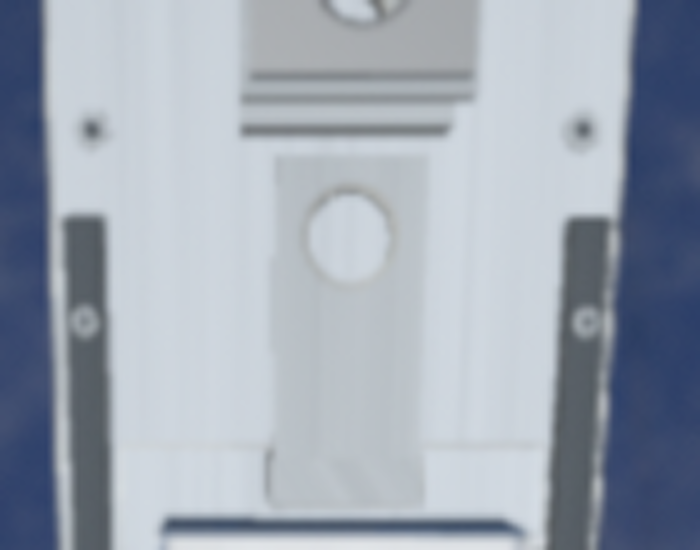

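Emit:
move_arm(series=[{"offset": [0.09,-0.92,-0.3],"twist": [0,0,0],"grip": 1},{"offset": [0.09,-0.92,-0.3],"twist": [0,0,0],"grip": 1},{"offset": [0,0,-0.9],"twist": [0,0,0],"grip": 0.4},{"offset": [0,0,-0.9],"twist": [0,0,0],"grip": 0},{"offset": [0,0,-0.9],"twist": [0,0,0],"grip": 0}])

```text
clock: 2.75
tool_pos: [0.5297, -0.0698, 0.1669]
ee_rot: [0.752, 0.66, 0.0, 0.0]
force: [1.2, -0.1, -0.0]
grip_width: 0.0444
grasp_force: 0.0
```

```bash
python3 - <<'E'
from h import *
import pickle
C=pickle.load(open('w1.pkl','rb'))[0]
h=atz(C,230+348/5,237/5,.076); u=np.array([.1444,.9895]); x=np.array([.9895,-.1444])
o=np.array([.5245,-.1159])+u*.175; c=o+u*.115
print('hole',h,'clevis',c,'travel',(c-h[:2])@u,'lat',(c-h[:2])@x,'fin lat',(np.array([.5326,-.0744])-o)@x,(np.array([.5326,-.0744])-o)@u)
E
```

```text
hole [0.56113079 0.12771219 0.076     ] clevis [0.566376 0.171055] travel 0.04364512296282245 lat -0.001068568325470526 fin lat 0.0020223499999999783 -0.13275939174999998
```

Emit:
move_arm(series=[{"offset": [0,0,-0.85],"twist": [0,0,0],"grip": 0},{"offset": [0,0,-0.8],"twist": [0,0,0],"grip": 0},{"offset": [0,0,-0.6],"twist": [0,0,0],"grip": 0},{"offset": [0,0,0],"twist": [0,0,0],"grip": -0.5},{"offset": [0,0,0],"twist": [0,0,0],"grip": -1}])

```text
clock: 3.25
tool_pos: [0.5309, -0.0699, 0.0567]
ee_rot: [0.752, 0.66, 0.001, 0.001]
force: [29.1, -2.3, -20.0]
grip_width: 0.0145
grasp_force: 15.1
```

Emit:
move_arm(series=[{"offset": [0,0,0],"twist": [0,0,0],"grip": -1},{"offset": [0,0,0],"twist": [0,0,0],"grip": -1}])

```text
clock: 3.45
tool_pos: [0.5326, -0.0701, 0.0574]
ee_rot: [0.752, 0.659, 0.002, 0.002]
force: [12.2, 0.9, -16.5]
grip_width: 0.0103
grasp_force: 62.0
```

Emit:
move_arm(series=[{"offset": [0.03,0.22,0],"twist": [0,0,0],"grip": -1},{"offset": [0.03,0.22,0],"twist": [0,0,0],"grip": -1},{"offset": [0.03,0.22,0],"twist": [0,0,0],"grip": -1},{"offset": [0,0,0],"twist": [0,0,0],"grip": -1}])

```text
clock: 3.85
tool_pos: [0.5374, -0.0365, 0.0574]
ee_rot: [0.752, 0.66, 0.002, 0.002]
force: [14.3, 0.9, -16.6]
grip_width: 0.0102
grasp_force: 61.9
```

Emit:
move_arm(series=[{"offset": [0.01,0.08,0],"twist": [0,0,0],"grip": -1},{"offset": [0.01,0.08,0],"twist": [0,0,0],"grip": -1},{"offset": [0,0,0],"twist": [0,0,0],"grip": -1}])

```text
clock: 4.15
tool_pos: [0.5384, -0.0293, 0.0574]
ee_rot: [0.752, 0.659, 0.002, 0.002]
force: [14.1, -0.2, -18.3]
grip_width: 0.0103
grasp_force: 61.9
```

Emit:
move_arm(series=[{"offset": [0.01,0.06,0],"twist": [0,0,0],"grip": -1},{"offset": [0,0,0],"twist": [0,0,0],"grip": -1}])

```text
clock: 4.35
tool_pos: [0.5384, -0.0292, 0.0574]
ee_rot: [0.753, 0.658, -0.0, 0.004]
force: [12.4, -17.7, -16.6]
grip_width: 0.0106
grasp_force: 61.9
```

Emit:
move_arm(series=[{"offset": [0.01,0.06,0],"twist": [0,0,0],"grip": -1},{"offset": [0,0,0],"twist": [0,0,0],"grip": -1}])

```text
clock: 4.55
tool_pos: [0.5385, -0.0291, 0.0574]
ee_rot: [0.753, 0.658, -0.003, 0.006]
force: [9.0, -34.5, -14.6]
grip_width: 0.0105
grasp_force: 62.0
```

Emit:
move_arm(series=[{"offset": [0.01,0.06,0],"twist": [0,0,0],"grip": -1},{"offset": [0,0,0],"twist": [0,0,0],"grip": -1}])

```text
clock: 4.75
tool_pos: [0.5385, -0.0289, 0.0574]
ee_rot: [0.754, 0.657, -0.005, 0.008]
force: [6.4, -50.1, -14.2]
grip_width: 0.0104
grasp_force: 62.0
```

Emit:
move_arm(series=[{"offset": [-0.03,-0.15,0],"twist": [0,0,0],"grip": -1},{"offset": [0,0,0],"twist": [0,0,0],"grip": -0.3},{"offset": [0,0,0],"twist": [0,0,0],"grip": 0.2},{"offset": [0,0,0],"twist": [0,0,0],"grip": 0.3},{"offset": [0,0,0.7],"twist": [0,0,0],"grip": 0.4}])

```text
clock: 5.25
tool_pos: [0.5335, -0.0275, 0.0881]
ee_rot: [0.752, 0.659, -0.002, -0.002]
force: [-0.0, 0.5, 0.4]
grip_width: 0.0597
grasp_force: 0.0
```

Emit:
move_arm(series=[{"offset": [0,0,0.95],"twist": [0,0,0],"grip": 1},{"offset": [0,0,0.95],"twist": [0,0,0],"grip": 1},{"offset": [-0.3,-0.7,0.6],"twist": [0,0,0],"grip": 1},{"offset": [-0.35,-0.85,0.4],"twist": [0,0,0],"grip": 1},{"offset": [-0.35,-0.85,0.3],"twist": [0,0,0],"grip": 1}])

```text
clock: 5.75
tool_pos: [0.4854, -0.1485, 0.2536]
ee_rot: [0.751, 0.66, 0.001, 0.001]
force: [0.7, 0.0, -0.8]
grip_width: 0.0851
grasp_force: 0.0
```

Emit:
move_arm(series=[{"offset": [-0.35,-0.85,0.2],"twist": [0,0,0],"grip": 1},{"offset": [-0.3,-0.8,0.1],"twist": [0,0,0],"grip": 1},{"offset": [0,0,0],"twist": [0,0,0],"grip": 1}])

```text
clock: 6.05
tool_pos: [0.4518, -0.2339, 0.2676]
ee_rot: [0.753, 0.658, 0.0, 0.001]
force: [-0.4, 0.7, -0.1]
grip_width: 0.0851
grasp_force: 0.0
```

```bash
python3 look.py w2 pin pin_stand button_a fin_top tongue_hole
```

```text
6.05 [ 0.4518 -0.2339  0.2676] [0.7534 0.6575 0.     0.0014] cam [ 0.463 -0.149  0.41 ] axis [-0.043 -0.327 -0.944]
pin 0.76 249 118 depthpt [ 0.4388 -0.174   0.1227]
pin 0.64 301 228 depthpt [ 0.4675 -0.2658  0.1273]
pin_stand 0.69 297 197 depthpt [ 0.4679 -0.2523  0.0848]Traceback (most recent call last):
  File "look.py", line 8, in <module>
    for m in robot.mark_of(n,'wrist')[:2]:
             ~~~~~~~~~~~~~^^^^^^^^^^^
ValueError: it knows: beaker, clevis_hole, cone_case, dock, fin_top, marker_black, pin, pin_stand, pin_tip, rinse_bottle, tongue_hole
```

View pics/w2.png

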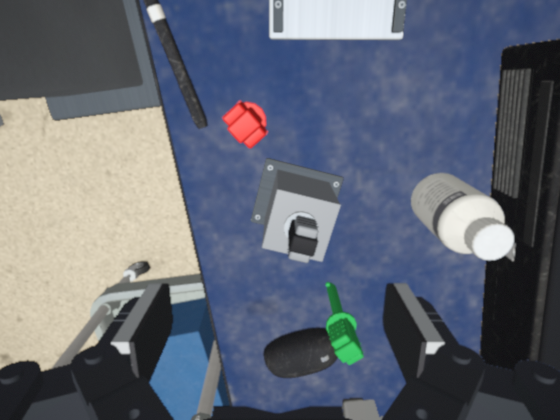

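The wrist view shows the stand top at (300,222). The pin's dark head is at (304,238), with light buttons at about (306,222) and (299,258). I'll zoom in and use the depth.

```bash
python3 look.py w2b pin; python3 - <<'E'
from cloud import *
P,im,d=cloud('w2b'); x,y,z=np.moveaxis(P,2,0); ok=(d>0)
def rep(n,m):
    q=P[m]; c,s,a=cv2.minAreaRect(q[:,:2].astype(np.float32)); print(n,len(q),q.mean(0).round(4),'z',np.percentile(q[:,2],[5,50,95]).round(4),'rect',np.round(c,4),np.round(s,4),round(a,1))
near=ok&(abs(x-.465)<.06)&(abs(y+.275)<.06)
rep('headtop',near&(z>.124)&(z<.14)); rep('head>115',near&(z>.116)); rep('standtop',near&(z>.082)&(z<.0885)); rep('flange',near&(z>.0885)&(z<.094))
for r in range(205,270,4): print(r,(z[r,280:330:4]*1000).round().astype(int))
cv2.imwrite('pics/c2.png',cv2.resize(im[150:275,240:360,::-1],None,fx=4.5,fy=4.5,interpolation=cv2.INTER_CUBIC))
E
```

```text
6.2 [ 0.4533 -0.2302  0.2663] [7.522e-01 6.590e-01 3.000e-04 2.000e-04] cam [ 0.465 -0.145  0.409] axis [-0.043 -0.325 -0.945]
pin 0.95 342 330 depthpt [ 0.4971 -0.3833  0.1031]
pin 0.74 247 123 depthpt [ 0.4379 -0.1728  0.1231]
headtop 847 [ 0.4678 -0.2795  0.1284] z [0.1256 0.1288 0.1308] rect [ 0.4676 -0.2812] [0.0324 0.0221] 68.7
head>115 18292 [ 0.4865 -0.2281  0.3133] z [0.1308 0.3288 0.3458] rect [ 0.4655 -0.2564] [0.119  0.0827] 0.0
standtop 2605 [ 0.468  -0.2752  0.0861] z [0.0848 0.0861 0.0873] rect [ 0.4678 -0.2812] [0.0605 0.0604] 68.0
flange 193 [ 0.4633 -0.273   0.0901] z [0.0888 0.09   0.0914] rect [ 0.4662 -0.2757] [0.031 0.02 ] 15.1
205 [87 86 86 86 87 86 87 86 86 87 87 83 81]
209 [86 86 86 86 86 85 86 87 87 87 86 84 86]
213 [87 86 86 86 86 86 86 86 85 86 87 88 87]
217 [86 86 86 87 90 90 90 86 85 86 86 86 86]
221 [ 85  87  90  89 105 102  89  90  88  86  86  86  87]
225 [ 85  85  90  95 112 113 111 107 105  86  85  86  86]
229 [ 87  90  90 106 120 122 120 116 114 114  86  87  86]
233 [ 87  90  96 113 125 127 126 126 125 120  86  86  86]
237 [ 86  89 102 123 126 127 127 128 126 127  86  86  87]
241 [ 85  88 110 128 130 128 127 126 127  86  86  86  86]
245 [ 88  85 118 130 130 130 131 129 129 129  86  86  -1]
249 [ 86  86 123 131 129 131 129 130 131 130  86  86   0]
253 [ 86  87 129 130 130 130 130 131 130  88  87  87   0]
257 [  1  86 123 130 130 129 129 130 130  86  85   1   0]
261 [ -1  -1 126 127 129 128 126 130  86  86  86  -1   1]
265 [  0  -1   0  -1 128 127 128  -2   0   0  86 409   1]
269 [ 0  1 -1 -1  0  1  1 -1  0 -1 -1  0 -1]
```

View pics/c2.png

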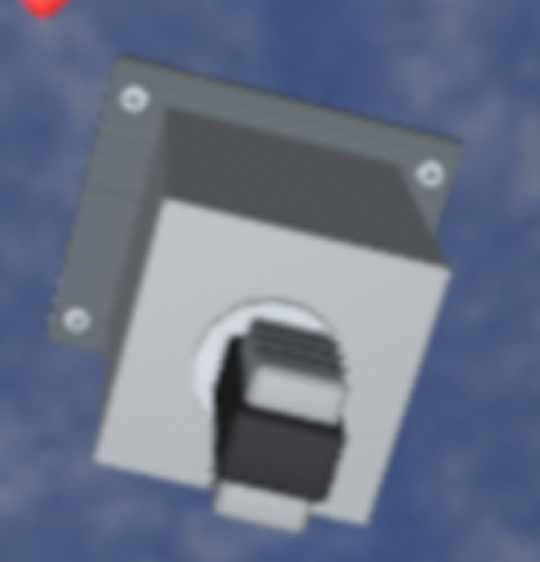

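Depth from both views agrees. The stand and pin axis is at (0.4677, -0.2812), the head top at z 0.130, and the buttons lie along 68.3°. I'll rotate the tool by +76° and approach.

Emit:
move_arm(series=[{"offset": [0.03,-0.1,-0.1],"twist": [0,0,1],"grip": 1},{"offset": [0.03,-0.1,-0.1],"twist": [0,0,1],"grip": 1},{"offset": [0.03,-0.1,-0.1],"twist": [0,0,1],"grip": 1},{"offset": [0.03,-0.1,-0.1],"twist": [0,0,1],"grip": 1},{"offset": [0.03,-0.1,-0.1],"twist": [0,0,1],"grip": 1}])

```text
clock: 6.8
tool_pos: [0.4613, -0.2544, 0.2404]
ee_rot: [0.521, 0.854, 0.0, -0.0]
force: [-0.1, 0.4, 0.3]
grip_width: 0.085
grasp_force: 0.0
```

Emit:
move_arm(series=[{"offset": [0.03,-0.1,-0.1],"twist": [0,0,1],"grip": 1},{"offset": [0.03,-0.1,-0.1],"twist": [0,0,1],"grip": 1},{"offset": [0.03,-0.1,-0.1],"twist": [0,0,1],"grip": 1},{"offset": [0.03,-0.1,-0.1],"twist": [0,0,1],"grip": 0.7},{"offset": [0.02,-0.1,-0.1],"twist": [0,0,1],"grip": 0.5}])

```text
clock: 7.3
tool_pos: [0.4684, -0.2794, 0.2154]
ee_rot: [0.245, 0.97, 0.0, -0.0]
force: [0.2, 0.3, 0.8]
grip_width: 0.0643
grasp_force: 0.0
```

Emit:
move_arm(series=[{"offset": [0,0,0],"twist": [0,0,1],"grip": 0.4},{"offset": [0,0,0],"twist": [0,0,0],"grip": 0.4},{"offset": [0,0,0],"twist": [0,0,0],"grip": 0.4}])

```text
clock: 7.6
tool_pos: [0.4681, -0.2797, 0.2158]
ee_rot: [0.191, 0.982, 0.0, 0.0]
force: [0.0, -0.5, 0.7]
grip_width: 0.0597
grasp_force: 0.0
```

```bash
cat > st.py <<'E'
from h import *
s=robot.get_state(); q=s['ee_rot']; from scipy.spatial.transform import Rotation as Ro
M=Ro.from_quat(q).as_matrix(); print(s['clock'],s['tool_pos'].round(4),'yaw y',np.degrees(np.arctan2(M[1,1],M[0,1])).round(2),'tilt z',M[:,2].round(4),'F',s['force'].round(1),'w',round(s['grip_width'],4),s['grasp_force'], s['joint_pos'].round(2))
E
python3 st.py
```

```text
7.6 [ 0.4681 -0.2797  0.2158] yaw y 67.97 tilt z [ 0.e+00  1.e-04 -1.e+00] F [ 0.  -0.5  0.7] w 0.0597 0.0 [-0.54  0.07  0.13  1.63  0.   -0.15]
```

Emit:
move_arm(series=[{"offset": [0,-0.03,-0.8],"twist": [0,0,0],"grip": 0.4},{"offset": [0,0,-0.8],"twist": [0,0,0],"grip": 0.4},{"offset": [0,0,-0.5],"twist": [0,0,0],"grip": 0.4},{"offset": [0,0,-0.2],"twist": [0,0,0],"grip": 0.4},{"offset": [0,0,0],"twist": [0,0,0],"grip": 0.4}])

```text
clock: 8.1
tool_pos: [0.4673, -0.2815, 0.0999]
ee_rot: [0.191, 0.982, 0.0, -0.001]
force: [-0.1, -0.4, -0.7]
grip_width: 0.06
grasp_force: 0.0
```

```bash
python3 st.py
```

```text
8.1 [ 0.4673 -0.2815  0.0999] yaw y 68.02 tilt z [-1.6e-03  9.0e-04 -1.0e+00] F [-0.1 -0.4 -0.7] w 0.06 0.0 [-0.54  0.07 -0.1   1.41 -0.   -0.16]
```

Emit:
move_arm(series=[{"offset": [0.01,0,-0.06],"twist": [0,0,0],"grip": 0},{"offset": [0,0,0],"twist": [0,0,0],"grip": -0.3},{"offset": [0,0,0],"twist": [0,0,0],"grip": -0.6},{"offset": [0,0,0],"twist": [0,0,0],"grip": -1},{"offset": [0,0,0],"twist": [0,0,0],"grip": -1}])

```text
clock: 8.6
tool_pos: [0.469, -0.2826, 0.0999]
ee_rot: [0.19, 0.982, -0.001, 0.001]
force: [-1.0, 1.3, 6.8]
grip_width: 0.0204
grasp_force: 60.5
```

Emit:
move_arm(series=[{"offset": [0,0,0],"twist": [0,0,0],"grip": -1},{"offset": [0,0,0],"twist": [0,0,0],"grip": -1}])

```text
clock: 8.8
tool_pos: [0.469, -0.2826, 0.1]
ee_rot: [0.19, 0.982, -0.001, 0.002]
force: [-1.1, -0.2, 5.6]
grip_width: 0.0204
grasp_force: 60.5
```

```bash
python3 st.py
```

```text
8.8 [ 0.469  -0.2826  0.1   ] yaw y 68.06 tilt z [ 0.0028 -0.0016 -1.    ] F [-1.1 -0.2  5.6] w 0.0204 60.4844856262207 [-0.54  0.07 -0.1   1.4   0.   -0.16]
```

Emit:
move_arm(series=[{"offset": [0,0,0.2],"twist": [0,0,0],"grip": -1},{"offset": [0,0,0.5],"twist": [0,0,0],"grip": -1},{"offset": [0,0,0.7],"twist": [0,0,0],"grip": -1},{"offset": [0,0,0.7],"twist": [0,0,0],"grip": -1},{"offset": [0,0,0.7],"twist": [0,0,0],"grip": -1}])

```text
clock: 9.3
tool_pos: [0.468, -0.282, 0.2402]
ee_rot: [0.19, 0.982, -0.0, 0.0]
force: [0.1, -0.2, -0.8]
grip_width: 0.0206
grasp_force: 59.4
```

```bash
python3 st.py
```

```text
9.3 [ 0.468  -0.282   0.2402] yaw y 68.06 tilt z [ 8.e-04 -5.e-04 -1.e+00] F [ 0.1 -0.2 -0.8] w 0.0206 59.397674202919006 [-0.54  0.08  0.19  1.68 -0.   -0.16]
```

Emit:
move_arm(series=[{"offset": [0.16,0.68,0.3],"twist": [0,0,-1],"grip": -1},{"offset": [0.16,0.68,0.3],"twist": [0,0,-1],"grip": -1},{"offset": [0.16,0.68,0.1],"twist": [0,0,-1],"grip": -1},{"offset": [0.16,0.68,0.1],"twist": [0,0,-1],"grip": -1},{"offset": [0.16,0.68,0],"twist": [0,0,-1],"grip": -1}])

```text
clock: 9.8
tool_pos: [0.5085, -0.1108, 0.2797]
ee_rot: [0.474, 0.88, 0.0, 0.001]
force: [0.8, -0.4, -0.5]
grip_width: 0.0206
grasp_force: 59.4
```

Emit:
move_arm(series=[{"offset": [0.16,0.68,0],"twist": [0,0,-1],"grip": -1},{"offset": [0.16,0.68,0],"twist": [0,0,-1],"grip": -1},{"offset": [0.16,0.68,0],"twist": [0,0,-1],"grip": -1},{"offset": [0.16,0.68,0],"twist": [0,0,-1],"grip": -1},{"offset": [0.16,0.68,0],"twist": [0,0,-1],"grip": -1}])

```text
clock: 10.3
tool_pos: [0.5483, 0.0594, 0.2789]
ee_rot: [0.713, 0.701, 0.0, 0.0]
force: [0.4, 0.1, -1.1]
grip_width: 0.0204
grasp_force: 59.4
```

Emit:
move_arm(series=[{"offset": [0.16,0.68,0],"twist": [0,0,-1],"grip": -1},{"offset": [0,0,0],"twist": [0,0,-0.1],"grip": -1},{"offset": [0,0,0],"twist": [0,0,0],"grip": -1}])

```text
clock: 10.6
tool_pos: [0.5561, 0.0926, 0.2783]
ee_rot: [0.755, 0.655, 0.0, 0.0]
force: [-0.6, -0.5, -1.2]
grip_width: 0.0205
grasp_force: 59.4
```

```bash
python3 st.py; python3 look.py w3 clevis_hole fin_top pin pin_tip; python3 - <<'E'
from cloud import *
P,im,d=cloud('w3'); x,y,z=np.moveaxis(P,2,0); ok=(d>0)
def rep(n,m):
    q=P[m]
    if len(q)<8: print(n,len(q)); return
    c,s,a=cv2.minAreaRect(q[:,:2].astype(np.float32)); print(n,len(q),q.mean(0).round(4),'z',np.percentile(q[:,2],[5,50,95]).round(4),'rect',np.round(c,4),np.round(s,4),round(a,1))
near=ok&(abs(x-.566)<.04)&(abs(y-.172)<.05)
print(np.histogram(z[near],bins=np.arange(0,.14,.004)))
E
```

```text
10.6 [0.5561 0.0926 0.2783] yaw y -8.12 tilt z [ 2.e-04 -1.e-04 -1.e+00] F [-0.6 -0.5 -1.2] w 0.0205 59.39893841743469 [ 0.17  0.14  0.33  1.76 -0.    1.88]
10.6 [0.5561 0.0926 0.2783] [7.554e-01 6.553e-01 1.000e-04 1.000e-04] cam [0.569 0.177 0.421] axis [-0.046 -0.324 -0.945]
clevis_hole 0.74 279 90 depthpt [0.5693 0.1667 0.0102]
pin_tip 0.74 278 209 depthpt [0.5582 0.101  0.2005]
(array([   0,   12, 2652,   38,   71,  145,    0,    0,    0,    3,    5,
          6,   13,   46,    9,    8,   13,   20,  370,  664,   15,  841,
        127, 1168,   31,  215, 1696,   11,   22,   18,  298,  311,    0,
          0]), array([0.   , 0.004, 0.008, 0.012, 0.016, 0.02 , 0.024, 0.028, 0.032,
       0.036, 0.04 , 0.044, 0.048, 0.052, 0.056, 0.06 , 0.064, 0.068,
       0.072, 0.076, 0.08 , 0.084, 0.088, 0.092, 0.096, 0.1  , 0.104,
       0.108, 0.112, 0.116, 0.12 , 0.124, 0.128, 0.132, 0.136]))
```

View pics/w3.png

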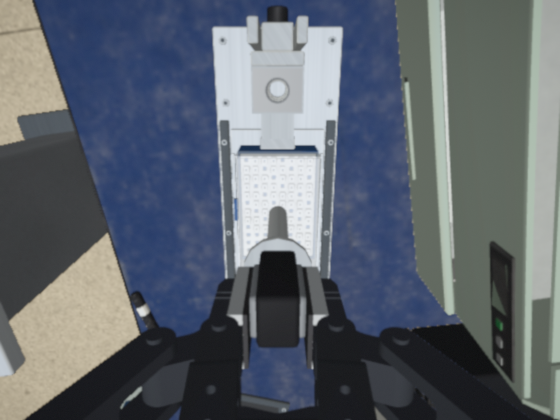

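The wrist view shows the plate and hole in line at (278,90), clear down to the base, and the pin held upright with its tip at (278,209).

```bash
python3 - <<'E'
from cloud import *
import pickle
P,im,d=cloud('w3'); C=pickle.load(open('w3.pkl','rb'))[0]; x,y,z=np.moveaxis(P,2,0); ok=(d>0)
for r in range(52,124,5): print(r,(z[r,250:308:4]*1000).round().astype(int))
m=ok&(z>.102)&(z<.111)&(abs(x-.57)<.04)&(abs(y-.172)<.035)
q=P[m];print('plate',cv2.minAreaRect(q[:,:2].astype(np.float32)),np.median(q[:,2]))
# hole: centroid of low pixels
v,u=np.mgrid[0:420,0:560]
h=((z<.1))&(u>264)&(u<292)&(v>78)&(v<103)
uu,vv=u[h].mean(),v[h].mean(); print('hole px',uu,vv,h.sum(),u[h].min(),u[h].max(),v[h].min(),v[h].max(), atz(C,uu,vv,np.median(q[:,2])))
k=(v>190)&(v<245)&(u>262)&(u<296)&(z>.16)
for r in range(205,246,5):
    s=(d[r,255:300]>0)&(z[r,255:300]>.15); c=np.where(s)[0]+255
    if len(c): print(r,c.min(),c.max(),P[r,(c.min()+c.max())//2].round(4))
cv2.imwrite('pics/c3.png',np.hstack([cv2.resize(im[20:160,210:350,::-1],None,fx=4,fy=4,interpolation=cv2.INTER_CUBIC)]))
E
```

```text
52 [10 93 94 94 94 95 95 94 92 93 94 92 94 92 10]
57 [10 93 94 94 95 96 93 93 95 94 94 92 94 93 11]
62 [10 93 94 93 95 94 95 94 93 93 94 95 93 95 11]
67 [10 94 94 94 95 95 94 93 94 94 94 94 93 93 11]
72 [ 11 104 106 104 104 105 104 104 105 107 105 105 106 105  12]
77 [  9 105 105 104 105 106 106 105 105 105 105 104 105 104  10]
82 [ 11 104 105 106 106 104  74  10  91 105 105 105 104 106  11]
87 [  9 105 105 107 105  10  11  11  11  93 104 106 105  95  11]
92 [ 10 105 105 105 104  52   9  10  10  93 105 106 106  94  10]
97 [ 11 105 104 105 104  93  53  52  54 104 106 105 105  95   9]
102 [ 11 105 104 107 106 105 103 104 104 105 106 103 104  93  11]
107 [  9 104 106 106 105 105 104 104 104 106 105 106 105 421  11]
112 [ 11 105 105 105 105 105 105 104 105 105 104 104 106  93  11]
117 [11 10 10 76 75 77 76 76 76 76 76 10 10 10 10]
122 [ 10  10  11  76  76  75 421  75  77  77  77  11  10  11  10]
plate ((0.5681228637695312, 0.17850808799266815), (0.05349839851260185, 0.04207105562090874), 81.53883361816406) 0.10498763286041995
hole px 277.3179190751445 90.23988439306359 346 267 287 80 101 [0.56728106 0.1689345  0.10498763]
210 270 285 [0.5574 0.1012 0.2022]
215 269 286 [0.5575 0.1015 0.212 ]
220 268 287 [0.5575 0.1013 0.2199]
225 268 287 [0.5574 0.101  0.2271]
230 268 287 [0.5574 0.1011 0.2346]
235 267 288 [0.5575 0.1013 0.242 ]
240 261 294 [0.5588 0.1101 0.2683]
245 255 299 [0.5585 0.1083 0.2698]
```

View pics/c3.png

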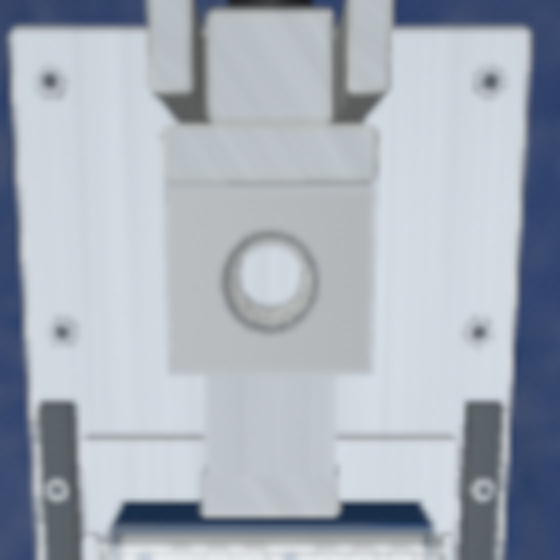

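```bash
python3 - <<'E'
from cloud import *
import pickle
P,im,d=cloud('w3'); C=pickle.load(open('w3.pkl','rb'))[0]; x,y,z=np.moveaxis(P,2,0)
for r in range(200,214): 
    c=np.where((z[r,262:294]>.15)&(d[r,262:294]>0))[0]+262; print(r,(c.min(),c.max()) if len(c) else None, end=' ')
print()
g=np.median(im[195:250,277],axis=1) ; print(g)
for r in (204,205,206,207): print(r,atz(C,277.7,r,.1853))
# flange top rim fit
m=(d>0)&(abs(z-.2685)<.0025)&(abs(x-.557)<.03)&(abs(y-.1)<.04); q=P[m]; print(len(q),q.min(0),q.max(0)); 
# outer rim arc: +y extreme 
c,rad=cv2.minEnclosingCircle(q[:,:2].astype(np.float32)); print(c,rad)
E
```

```text
200 None 201 None 202 None 203 None 204 None 205 None 206 (np.int64(274), np.int64(281)) 207 (np.int64(273), np.int64(283)) 208 (np.int64(271), np.int64(284)) 209 (np.int64(270), np.int64(285)) 210 (np.int64(270), np.int64(285)) 211 (np.int64(269), np.int64(286)) 212 (np.int64(269), np.int64(286)) 213 (np.int64(269), np.int64(286)) 
[231. 232. 233. 234. 235. 235. 234. 234. 234. 231. 210. 153. 109. 104.
 104. 104. 104. 104. 104. 104. 104. 104. 104. 104. 104. 104. 104. 104.
 104. 104. 104. 103. 104. 103. 105. 104. 103. 104. 104. 103. 103. 106.
 117. 151. 189. 199. 199. 200. 200. 200. 199. 199. 200. 199. 190.]
204 [0.55764316 0.09946628 0.1853    ]
205 [0.55754388 0.09876823 0.1853    ]
206 [0.55744442 0.09806887 0.1853    ]
207 [0.55734478 0.09736821 0.1853    ]
994 [0.54181366 0.09488484 0.26603012] [0.57277424 0.11142058 0.27098095]
(0.5573287010192871, 0.09826856851577759) 0.015592803247272968
```

Emit:
move_arm(series=[{"offset": [0.1,0.74,0],"twist": [0,0,0],"grip": -1},{"offset": [0.1,0.73,0],"twist": [0,0,0],"grip": -1},{"offset": [0,0,-0.5],"twist": [0,0,0],"grip": -1},{"offset": [0,0,-0.5],"twist": [0,0,0],"grip": -1},{"offset": [0,0,-0.3],"twist": [0,0,0],"grip": -1}])

```text
clock: 11.35
tool_pos: [0.5658, 0.1649, 0.2108]
ee_rot: [0.756, 0.654, -0.001, -0.0]
force: [-0.2, 0.0, -1.7]
grip_width: 0.0201
grasp_force: 59.4
```

Emit:
move_arm(series=[{"offset": [0,0,0],"twist": [0,0,0],"grip": -1},{"offset": [0,0,0],"twist": [0,0,0],"grip": -1}])

```text
clock: 11.55
tool_pos: [0.5662, 0.1648, 0.2134]
ee_rot: [0.756, 0.654, 0.0, 0.0]
force: [0.1, -0.1, -0.6]
grip_width: 0.0207
grasp_force: 59.4
```

```bash
python3 st.py
```

```text
11.55 [0.5662 0.1648 0.2134] yaw y -8.27 tilt z [ 2.e-04  1.e-04 -1.e+00] F [ 0.1 -0.1 -0.6] w 0.0207 59.434491991996765 [ 0.28  0.18  0.24  1.63 -0.    2.  ]
```

Emit:
move_arm(series=[{"offset": [0,0.03,-0.15],"twist": [0,0,0],"grip": -1},{"offset": [0,0,-0.1],"twist": [0,0,0],"grip": -1},{"offset": [0,0,-0.1],"twist": [0,0,0],"grip": -1},{"offset": [0,0,0],"twist": [0,0,0],"grip": -1}])

```text
clock: 11.95
tool_pos: [0.5659, 0.1668, 0.1944]
ee_rot: [0.756, 0.654, -0.0, -0.0]
force: [-0.8, 0.5, -0.7]
grip_width: 0.0205
grasp_force: 59.4
```

```bash
python3 st.py
```

```text
11.95 [0.5659 0.1668 0.1944] yaw y -8.24 tilt z [-1.e-03 -3.e-04 -1.e+00] F [-0.8  0.5 -0.7] w 0.0205 59.429224133491516 [ 0.29  0.17  0.2   1.6  -0.    2.  ]
```

Emit:
move_arm(series=[{"offset": [0,0,-0.1],"twist": [0,0,0],"grip": -1},{"offset": [0,0,-0.1],"twist": [0,0,0],"grip": -1},{"offset": [0,0,0],"twist": [0,0,0],"grip": -1}])

```text
clock: 12.25
tool_pos: [0.5659, 0.1668, 0.1843]
ee_rot: [0.756, 0.654, -0.001, -0.0]
force: [0.3, -0.3, -1.2]
grip_width: 0.0205
grasp_force: 59.4
```

```bash
python3 st.py
```

```text
12.25 [0.5659 0.1668 0.1843] yaw y -8.24 tilt z [-1.1e-03 -3.0e-04 -1.0e+00] F [ 0.3 -0.3 -1.2] w 0.0205 59.42909002304077 [ 0.29  0.17  0.18  1.58 -0.    2.  ]
```

Emit:
move_arm(series=[{"offset": [0,0,-0.1],"twist": [0,0,0],"grip": -1},{"offset": [0,0,-0.1],"twist": [0,0,0],"grip": -1},{"offset": [0,0,0],"twist": [0,0,0],"grip": -1}])

```text
clock: 12.55
tool_pos: [0.5659, 0.1668, 0.1743]
ee_rot: [0.756, 0.654, -0.001, -0.0]
force: [0.3, 0.6, -1.2]
grip_width: 0.0207
grasp_force: 59.4
```

Emit:
move_arm(series=[{"offset": [0,0,-0.1],"twist": [0,0,0],"grip": -1},{"offset": [0,0,-0.1],"twist": [0,0,0],"grip": -1},{"offset": [0,0,0],"twist": [0,0,0],"grip": -1}])

```text
clock: 12.85
tool_pos: [0.5659, 0.1668, 0.1643]
ee_rot: [0.756, 0.654, -0.001, -0.0]
force: [0.3, 0.4, -2.0]
grip_width: 0.0204
grasp_force: 59.4
```

Emit:
move_arm(series=[{"offset": [0,0,-0.1],"twist": [0,0,0],"grip": -1},{"offset": [0,0,-0.1],"twist": [0,0,0],"grip": -1},{"offset": [0,0,0],"twist": [0,0,0],"grip": -1}])

```text
clock: 13.15
tool_pos: [0.5658, 0.1668, 0.1542]
ee_rot: [0.756, 0.654, -0.001, -0.0]
force: [0.2, -0.4, -1.7]
grip_width: 0.0202
grasp_force: 59.4
```

Emit:
move_arm(series=[{"offset": [0,0,-0.1],"twist": [0,0,0],"grip": -1},{"offset": [0,0,-0.1],"twist": [0,0,0],"grip": -1},{"offset": [0,0,0],"twist": [0,0,0],"grip": -1}])

```text
clock: 13.45
tool_pos: [0.5658, 0.1668, 0.1443]
ee_rot: [0.756, 0.654, -0.001, -0.0]
force: [0.0, -0.3, -1.1]
grip_width: 0.0203
grasp_force: 59.4
```

Emit:
move_arm(series=[{"offset": [0,0,-0.1],"twist": [0,0,0],"grip": -1},{"offset": [0,0,-0.1],"twist": [0,0,0],"grip": -1},{"offset": [0,0,0],"twist": [0,0,0],"grip": -1}])

```text
clock: 13.75
tool_pos: [0.5658, 0.1668, 0.1343]
ee_rot: [0.756, 0.654, -0.001, -0.0]
force: [-0.2, 0.1, -1.0]
grip_width: 0.0206
grasp_force: 59.4
```

Emit:
move_arm(series=[{"offset": [0,0,-0.1],"twist": [0,0,0],"grip": -1},{"offset": [0,0,-0.1],"twist": [0,0,0],"grip": -1},{"offset": [0,0,0],"twist": [0,0,0],"grip": -1}])

```text
clock: 14.05
tool_pos: [0.5658, 0.1668, 0.1243]
ee_rot: [0.756, 0.654, -0.001, -0.0]
force: [0.1, -0.8, -2.1]
grip_width: 0.0205
grasp_force: 59.4
```

```bash
python3 st.py
```

```text
14.05 [0.5658 0.1668 0.1243] yaw y -8.24 tilt z [-1.2e-03 -4.0e-04 -1.0e+00] F [ 0.1 -0.8 -2.1] w 0.0205 59.42886829376221 [0.29 0.17 0.06 1.46 0.   2.  ]
```

Emit:
move_arm(series=[{"offset": [0,0,-0.04],"twist": [0,0,0],"grip": -1},{"offset": [0,0,-0.04],"twist": [0,0,0],"grip": -1},{"offset": [0,0,0],"twist": [0,0,0],"grip": -1}])

```text
clock: 14.35
tool_pos: [0.5661, 0.1669, 0.121]
ee_rot: [0.756, 0.654, -0.0, -0.0]
force: [-0.2, -1.0, -1.5]
grip_width: 0.0203
grasp_force: 59.4
```

Emit:
move_arm(series=[{"offset": [0,0,-0.04],"twist": [0,0,0],"grip": -1},{"offset": [0,0,0],"twist": [0,0,0],"grip": -1}])

```text
clock: 14.55
tool_pos: [0.5661, 0.1669, 0.119]
ee_rot: [0.756, 0.654, -0.0, -0.0]
force: [0.4, 1.0, -0.2]
grip_width: 0.0203
grasp_force: 59.4
```

Emit:
move_arm(series=[{"offset": [0,0,-0.04],"twist": [0,0,0],"grip": -1},{"offset": [0,0,0],"twist": [0,0,0],"grip": -1}])

```text
clock: 14.75
tool_pos: [0.5662, 0.1669, 0.1173]
ee_rot: [0.756, 0.654, 0.0, 0.0]
force: [-1.2, 0.3, 1.4]
grip_width: 0.0204
grasp_force: 59.9
```

Emit:
move_arm(series=[{"offset": [0,0,-0.03],"twist": [0,0,0],"grip": -1},{"offset": [0,0,0],"twist": [0,0,0],"grip": -1}])

```text
clock: 14.95
tool_pos: [0.5663, 0.1669, 0.1159]
ee_rot: [0.756, 0.654, 0.0, 0.0]
force: [-0.3, 0.3, 2.6]
grip_width: 0.0206
grasp_force: 60.1
```

Emit:
move_arm(series=[{"offset": [0,0,-0.03],"twist": [0,0,0],"grip": -1},{"offset": [0,0,0],"twist": [0,0,0],"grip": -1}])

```text
clock: 15.15
tool_pos: [0.5663, 0.1669, 0.1144]
ee_rot: [0.756, 0.654, 0.0, 0.0]
force: [-1.1, -0.1, 4.1]
grip_width: 0.0204
grasp_force: 60.2
```

Emit:
move_arm(series=[{"offset": [0,0,-0.02],"twist": [0,0,0],"grip": -1},{"offset": [0,0,0],"twist": [0,0,0],"grip": -1}])

```text
clock: 15.35
tool_pos: [0.5663, 0.1669, 0.1137]
ee_rot: [0.756, 0.654, 0.0, 0.0]
force: [-1.7, 0.1, 5.7]
grip_width: 0.0203
grasp_force: 60.4
```

Emit:
move_arm(series=[{"offset": [0,0,-0.02],"twist": [0,0,0],"grip": -1},{"offset": [0,0,0],"twist": [0,0,0],"grip": -1}])

```text
clock: 15.55
tool_pos: [0.5663, 0.167, 0.1136]
ee_rot: [0.756, 0.654, 0.001, 0.0]
force: [-4.4, -2.2, 11.8]
grip_width: 0.0208
grasp_force: 61.2
```

Emit:
move_arm(series=[{"offset": [0,0,0],"twist": [0,0,0],"grip": 0.4},{"offset": [0,0,0],"twist": [0,0,0],"grip": 0.4},{"offset": [0,0,0],"twist": [0,0,0],"grip": 0.4},{"offset": [0,0,0],"twist": [0,0,0],"grip": 0.4}])

```text
clock: 15.95
tool_pos: [0.5661, 0.1669, 0.1118]
ee_rot: [0.756, 0.654, -0.0, -0.0]
force: [-0.7, 0.1, -0.2]
grip_width: 0.06
grasp_force: 0.0
```

Emit:
move_arm(series=[{"offset": [0,0,0.3],"twist": [0,0,0],"grip": 0.4},{"offset": [0,0,0.7],"twist": [0,0,0],"grip": 0.4},{"offset": [0,0,0.8],"twist": [0,0,0],"grip": 0.4},{"offset": [0,-0.6,0.6],"twist": [0,0,0],"grip": 0.4},{"offset": [0,-0.8,0.3],"twist": [0,0,0],"grip": 1}])

```text
clock: 16.45
tool_pos: [0.5666, 0.0975, 0.2514]
ee_rot: [0.755, 0.656, 0.002, 0.001]
force: [1.4, -0.9, 0.5]
grip_width: 0.0727
grasp_force: 0.0
```

Emit:
move_arm(series=[{"offset": [0,-0.3,0.2],"twist": [0,0,0],"grip": 1},{"offset": [0,0,0],"twist": [0,0,0],"grip": 1},{"offset": [0,0,0],"twist": [0,0,0],"grip": 1}])

```text
clock: 16.75
tool_pos: [0.5662, 0.0821, 0.2573]
ee_rot: [0.756, 0.654, 0.0, -0.0]
force: [1.2, 1.1, -0.6]
grip_width: 0.0857
grasp_force: 0.0
```

```bash
python3 st.py; python3 look.py w4 pin; python3 - <<'E'
from cloud import *
P,im,d=cloud('w4'); x,y,z=np.moveaxis(P,2,0); ok=(d>0)&(abs(x-.567)<.04)&(abs(y-.17)<.03)
for a,b in ((.138,.152),(.098,.107)):
    m=ok&(z>a)&(z<b); q=P[m]
    if len(q)>5: print(a,len(q),np.median(q[:,2]),cv2.minAreaRect(q[:,:2].astype(np.float32)))
v,u=np.where(ok); print(u.min(),u.max(),v.min(),v.max())
u0,v0=max(0,int(u.mean())-60),max(0,int(v.mean())-60)
cv2.imwrite('pics/c4.png',cv2.resize(im[v0:v0+120,u0:u0+120,::-1],None,fx=4.5,fy=4.5,interpolation=cv2.INTER_CUBIC))
E
```

```text
16.75 [0.5662 0.0821 0.2573] yaw y -8.28 tilt z [ 1.e-04  4.e-04 -1.e+00] F [ 1.2  1.1 -0.6] w 0.0857 0.0 [0.14 0.15 0.3  1.72 0.   1.86]
16.75 [0.5662 0.0821 0.2573] [ 7.563e-01  6.542e-01  2.000e-04 -1.000e-04] cam [0.579 0.167 0.4  ] axis [-0.047 -0.324 -0.945]
pin 0.84 263 78 depthpt [0.5697 0.1686 0.1461]
0.138 1611 0.14518728599840605 ((0.5669711828231812, 0.16968588531017303), (0.02184714935719967, 0.03168173506855965), 81.91207122802734)
0.098 987 0.10253976932323654 ((0.5689143538475037, 0.17692428827285767), (0.05063261091709137, 0.04043661057949066), 81.13574981689453)
220 308 24 118
```

View pics/c4.png

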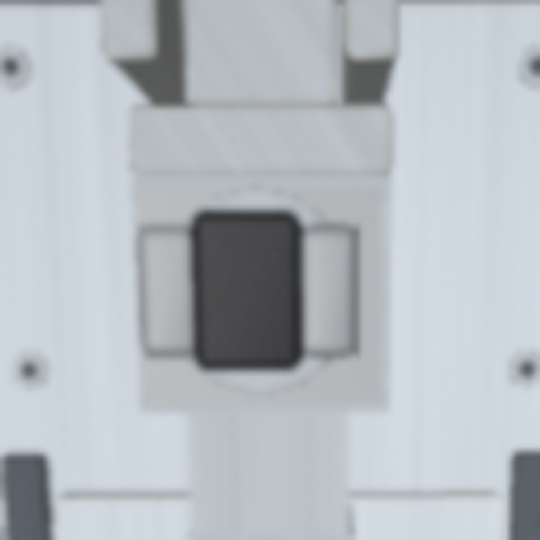

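The crop shows the pin upright in the clevis with both buttons out: 31.7 mm across, head top at 0.145, so the flange is at about 0.101. The gripper is clear.

```bash
python3 -c "
from cell import robot
print(robot.job_done())"
```

```text
the job is handed in; nothing more can be done
None
```

The carriage is home against its stop and the pin is through clevis and tongue, flange pressed to the bottom, then released. The last picture shows both buttons out and the pin upright. I handed the job in at about 17 s; the hand-in returned no verdict.

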